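# Gauge a filter slider, then hold it in focus over the inspection camera

## Task

Check the microscope filter slider that lies in the thickness gauge: gently lower the gauge's head (it has a knob on top) until the flat foot rests on the filter's ring with its spring pressed in by about 3 mm, wait a moment for the reading, and raise the head again, well clear. Then draw the slider out by its handle end and hold it still in the air in front of the tilted inspection camera, the filter centred on the lens and squarely facing it, 60 mm from the lens. Finish there: the program ends while the gripper still holds the slider in focus, touching nothing else; leave the camera's tilt and the other things on the bench alone.

Things in the scene. Friction and masses are not known exactly. Their poses are not given: they have to be found in the camera images.
- gauge: fixed thickness gauge: grey base 125 x 110 x 18 mm, steel column 178 mm high at x = +70 mm. Origin at bench level under the foot's axis; x runs from foot to column, z up. The slider lies along x on a steel anvil, top 22 mm above the bench, with a support 20 mm wide in front (to x = -78 mm), between two 6 mm high fences (x = -15 to +40 mm, 1 mm play): take it out over them to -x, under the raised foot
- gauge_head (a joint): height of the gauge's head, m: height of the foot's flat face above the anvil while the foot's spring is relaxed (0 = foot on the bare anvil, 0.050 = top stop). The head (round indicator 52 mm wide on an arm) slides up and down with 5 N of friction, weighs 0.22 kg and stays where it is left
- gauge_foot (a joint): how far the foot is pushed up into the head against its spring, m: 0 free, 0.008 bottomed (the spring gives 1.1 N at once, 2.9 N when bottomed). The thickness gauged is gauge_head + gauge_foot
- gauge_knob (a point): middle of the upright knurled steel knob on top of the gauge's head, 18 mm thick and 24 mm high, on the foot's axis; moves with the head, 90 mm above the foot's relaxed face
- foot_face (a point): centre of the foot's flat face, a steel disc 21 mm wide; moves with the foot
- slider: loose filter slider, about 0.09 kg: flat bare metal bar 135 x 34 x 10 mm with an empty round window (x = +10 mm) and a glass filter in a dark ring 26 mm wide, its top 12 mm above the underside; small black knob at the -x end, to x = -83 mm. Origin: middle of the underside; x along the bar to the filter, z out of the ring's face. It starts in the gauge, x along gauge x, filter under the foot
- filter (a point): centre of the filter glass, at x = +45 mm, 5 mm above the underside of the bar (mid-thickness)
- slider_grip (a point): middle of the plain handle end of the bar, where it can be gripped across its 34 mm width: x = -42 mm, 5 mm above the underside (27 mm above the bench at the start)
- camera_stand: foot of the inspection camera, fixed to the bench: round grey base 88 mm wide and 12 mm thick with two aluminium cheeks; the camera's tilt pivot is 66 mm above its origin, which lies at bench height. Its -x axis is the side to which the camera leans
- camera_tilt (a joint): lean of the camera from vertical, rad, towards the stand's -x side; held by stiff friction, 0.25 to 0.55 at the start, to be left as found
- lens (a point): centre of the front face of the inspection camera (cylinder 39 mm wide, 81 mm long, its lens looks obliquely up), 45 mm from the tilt pivot; its z axis is the viewing direction out of the lens
- focus (a point): point of sharp focus, in the air 60 mm in front of the lens face on its axis; its z axis is the viewing direction, out of the lens
- filter_cube: bystander: black cube 34 x 34 x 35 mm, origin under its centre
- lens_cap: bystander: black flat cap 41 mm wide, 10 mm high, origin under its centre
- objective_case: bystander: clear round case with a black cap, 38 mm wide, 64 mm high, origin under its centre
- petri_c: bystander: covered culture dish 60 mm wide, 15 mm high, origin under its centre
Things that resemble listed ones, but are neither listed nor needed, are in the scene too. What is shaped like the camera_stand but blue is not meant.

How it is judged:
By the outcome, as a careful person would: the job done as asked, in the order asked, and still so for the second after the job is handed in, while the arm keeps its last pose, push and grip.
It also fails if it takes over 54 s, if anything falls off the work surface, if the arm or the gripper's body presses on something with over 40 N, if the wrist force passes 120 N, or if a joint passes its speed limit or range.

## Robot

A 6-joint arm with a two-finger parallel gripper is mounted at the origin on a cart in front of the work surface, level with it; the furniture and walls round the work are solid. World frame = base frame: x ahead of the robot, y to its left, z up, the work surface at z = 0. Lengths are in m, angles in rad, forces in N, time in s.
With the tool pointing down it reaches from about 0.2 to 0.875 m from the base axis. Payload 3.4 kg.
Tool frame: the origin (TCP) lies midway between the tips of the shut fingers; the grasp point (between the pads) lies 19 mm behind it (robot.pinch_z is the distance from the TCP to the grasp point, in m); z points along the fingers, y is the line along which they close (so a half turn about z gives the same grasp; the last joint's range is limited). The gripper opens to 94 mm and grips with 3 to 60 N. Pads are 16 mm wide; open, the fingers measure 119 mm over their backs; the gripper's body (75 mm by 177 mm) begins 78 mm behind the grasp point.
Start: joints at [1.228, 0.276, 1.505, -0, 1.361, -0.121], TCP at [0.127, 0.561, 0.205] pointing down, gripper open.
Joint ranges: [-2.89, 2.89], [-0.75, 2.08], [0.22, 2.7], [-1.18, 4.32], [0.11, 2.71], [-2.7, 2.7]. Speed limits (rad/s): [2.57, 2.57, 3.14, 3.14, 3.14, 3.14].

## Interface

Orientations are given as a 3x3 rotation matrix whose columns are the frame's x, y, z axes.
In Python, from cell import robot, viewer, nets gives the robot as it stands.
- The arm moves only by the tool jog_arm, never from a script. Its argument "commands" is a list of rows, each a list of 4 numbers: the shift along the tool's x, y, z scaled (see below), then the turn about the tool's z scaled (see below). A call has 1 to 10 rows; each row shifts and turns the commanded pose from where the row before left it, along the tool's axes as they then stand; what a row does not reach is not made up. The controller multiplies each number of a shift by 300 mm and each number of a turn by pi rad. A row lasts 1/8 s, in which the tool goes at most 62.5 mm and 10.7 degrees, less where a joint would pass 70% of its speed; a pose out of reach is approached as far as the arm can. A call with a number of a shift or a turn outside -1 to 1 is refused whole. A call with a gripper value outside its range is refused whole. "claw" is the opening, from -1 (shut) to 1 (fully open), so that 0 is half open, set as the call begins (left out, the last holds). The fingers move at their own pace and stop on an object; the grip force is fixed at half the most. Time passes only in rows, so rows that do not move let the fingers close. It gives the time, the measured TCP pose, the force, the opening and the grip force at its end, in the units of the state.
- robot.get_state(): the state, without advancing time (a new reading comes with each control period).
- viewer.read_camera(name): name is "side" or "top" or "wrist"; returns (picture, depth): 480x640x3 uint8, red, green, blue; 480x640 float32, m along the optical axis (not along the pixel's ray), 0 where there is no reading.
- viewer.camera_params(name): a dict with "K" (3x3 intrinsics, pixels), "eye" and "orientation" of the camera in the world. Camera axes: x right, y down, z forward; pixel columns grow to the right and rows downward; lengths in m; the calibration is good to about 2 mm. A picture is of the moment at which its call begins: read the wrist's pose just before it. camera_params takes no time and is no camera call; for the wrist camera it gives the pose at the moment of the call.
- robot.close_job(): hands the job in; it is judged then, once.
Trained networks look in the newest picture that a camera, given by its name, has taken for a name from the list of things; names that differ only in an ending like _2 or _b are one class to them, and where a whole thing is asked for, a point or a joint stands for the part that bears it (a point fixed in the world has none). Each returns a list of dicts, best first, with "p" (0 to 1); they miss things now and then, are a little off and sometimes report something else, mostly with a low value. They report only what shows in the picture. A call takes as long as a camera call. They do not tell look-alikes from the thing itself.
- nets.recognise(camera, target): "location" ([column, row] in pixels, amid what is visible of it).
- nets.masks_of(camera, target): "region" (480x640 bool, what is visible of it) and "location" ([column, row] in pixels, amid what is visible of it).
- nets.tip_of(camera, target): "location" ([column, row] in pixels: a listed point, or the origin of a listed thing).
The state is a dict: "t": time; "qpos": joint angles; "qd": joint speeds; "tau": joint torques, N m; "tcp_pos": TCP position; "tcp_rot": TCP orientation; "wrist_force": force on the tool from outside, world axes, zero at the start; "ft_torque": the same for the moment, N m; "opening": finger opening in m; "grasp_force": force on a finger pad.
Only numpy, scipy, OpenCV 4.12 (cv2) and the standard library are available. Lean on these libraries where they do the work, as an engineer would, in place of code of your own. Each camera call takes 0.05 s, during which the arm holds its last target. There are 200 camera calls.

## Working session

There is one attempt and no reset: what is moved stays moved. The work goes in short steps, Python scripts to look and compute and a tool call to move; the robot and the scene stay as the last step left them, time stands still between calls to the robot, and variables do not carry over. Pictures are saved under pics/ and viewed, at most 10 in all, crops included, and the job is handed in when it is done.

Besides the shell and the picture viewer there is one more tool, called by a JSON object that holds its "name" and its "arguments", one argument or row to a line. jog_arm: Moves the arm, as the interface text tells. Its arguments: {"type":"object","properties":{"commands":{"type":"array"},"claw":{"type":"number"}},"required":["commands"]}

```bash
mkdir -p pics; ls; cat > h.py <<'E'
import numpy as np, cv2
from cell import robot, viewer, nets
def shot(c,name=None):
    im,d=viewer.read_camera(c); p=viewer.camera_params(c)
    if name: cv2.imwrite('pics/'+name,im[:,:,::-1])
    return im,d,p
def pt(p,uv,z):
    K=np.array(p['K']);R=np.array(p['orientation'])
    return R@(np.linalg.inv(K)@[uv[0],uv[1],1]*z)+np.array(p['eye'])
def cloud(p,d):
    v,u=np.mgrid[:480,:640];K=np.array(p['K'])
    c=np.stack([(u-K[0,2])/K[0,0]*d,(v-K[1,2])/K[1,1]*d,d],-1)
    return c@np.array(p['orientation']).T+np.array(p['eye'])
def proj(p,X):
    c=np.array(p['orientation']).T@(np.array(X)-p['eye']);q=np.array(p['K'])@c;return q[:2]/q[2]
E
python3 - <<'E'
from h import *
np.set_printoptions(precision=4,suppress=True)
out=[]
for c in ['top','side']:
    im,d,p=shot(c); out.append(im)
    C=cloud(p,d); np.savez(f'{c}.npz',im=im,d=d,C=C,**p)
    print(c,p['eye'],p['K'][0][0])
    for t in ['gauge','gauge_knob','slider','slider_grip','filter','foot_face','camera_stand','lens','focus','filter_cube','lens_cap','objective_case','petri_c']:
        for r in nets.tip_of(c,t)[:3]:
            u,v=np.round(r['location']).astype(int)
            ok=0<=u<640 and 0<=v<480
            print(t,r['location'],round(r['p'],2),C[v,u] if ok else '')
cv2.imwrite('pics/a_top.png',out[0][:,:,::-1]);cv2.imwrite('pics/a_side.png',out[1][:,:,::-1])
print(robot.get_state()['t'])
E
```

```text
pics
top [ 0.2432 -0.0537  1.5448] 596.3027329639608
gauge [249.2, 239.8] 0.55 [0.597  0.1325 0.034 ]
gauge_knob [238.3, 227.7] 0.58 [0.5952 0.1425 0.1683]
slider [251.3, 252.8] 0.93 [0.5656 0.1286 0.0187]
slider_grip [254.1, 268.2] 0.66 [0.5235 0.1188 0.0307]
filter [246.4, 237.6] 0.94 [0.594  0.1358 0.0694]
camera_stand [400.1, 273.6] 0.98 [ 0.4979 -0.2529  0.0615]
camera_stand [363.7, 233.8] 0.82 [ 0.6139 -0.1684  0.0155]
camera_stand [483.6, 208.1] 0.74 [ 0.6667 -0.4761  0.0669]
lens [245.8, 234.7] 0.71 [0.5944 0.132  0.1001]
lens [237.3, 226.1] 0.7 [0.6002 0.1451 0.168 ]
lens [496.6, 198.5] 0.69 [ 0.6781 -0.4964  0.1166]
focus [412.0, 261.2] 0.84 [ 0.5225 -0.278   0.1047]
focus [305.1, 246.6] 0.77 [ 0.5595 -0.0151  0.1116]
focus [502.6, 192.8] 0.72 [ 0.726  -0.5484  0.0048]
filter_cube [298.0, 224.0] 0.6 [0.641  0.0053 0.0243]
filter_cube [367.2, 226.8] 0.59 [ 0.6098 -0.1696  0.1059]
lens_cap [301.8, 298.1] 0.69 [ 0.4475 -0.0038  0.0067]
objective_case [442.3, 246.4] 0.71 [ 0.5682 -0.3624  0.0645]
petri_c [168.9, 270.0] 0.89 [0.5243 0.3422 0.0124]
side [-0.312  -0.4509  1.0687] 
[... 505 characters left out ...]
23]
lens [370.8, 259.9] 0.85 [ 0.5138 -0.2701  0.1095]
lens [460.9, 242.8] 0.79 [ 0.6812 -0.4964  0.1084]
lens [350.4, 230.7] 0.52 [ 0.6022 -0.1745  0.1088]
focus [290.0, 213.9] 0.76 [ 0.7077  0.0846 -0.0033]
focus [348.6, 217.7] 0.71 [ 0.7639 -0.1186  0.0013]
focus [371.4, 249.4] 0.64 [ 0.6545 -0.2346 -0.0009]
filter_cube [311.3, 229.2] 0.44 [ 0.6451 -0.0244  0.0205]
lens_cap [278.9, 273.2] 0.48 [ 0.4405 -0.0038  0.0083]
objective_case [402.9, 275.5] 0.6 [ 0.5606 -0.3632  0.0272]
objective_case [264.1, 224.2] 0.24 [0.5945 0.1265 0.0334]
petri_c [260.3, 224.8] 0.69 [0.5842 0.1362 0.0344]
petri_c [259.9, 233.0] 0.64 [0.5548 0.1211 0.0295]
petri_c [199.3, 224.8] 0.55 [0.5207 0.3415 0.015 ]
1.4
```

```bash
python3 - <<'E'
import cv2
a=cv2.imread('pics/a_top.png')[170:330,150:530];b=cv2.imread('pics/a_side.png')[170:310,180:500]
cv2.imwrite('pics/b1.png',cv2.resize(a,None,fx=2.1,fy=2.1,interpolation=cv2.INTER_CUBIC))
cv2.imwrite('pics/b2.png',cv2.resize(b,None,fx=2.5,fy=2.5,interpolation=cv2.INTER_CUBIC))
E
```

```text
(no output)
```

View pics/b1.png

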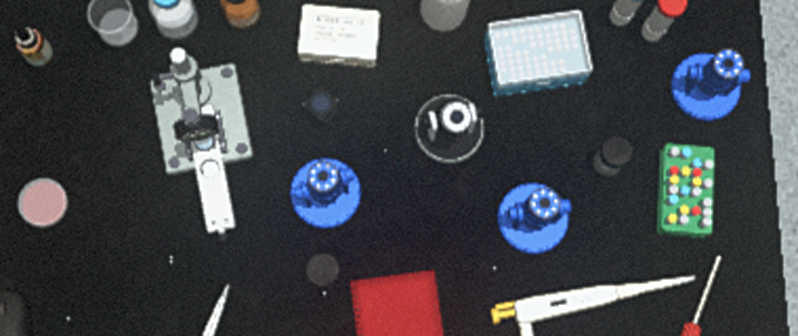

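View pics/b2.png

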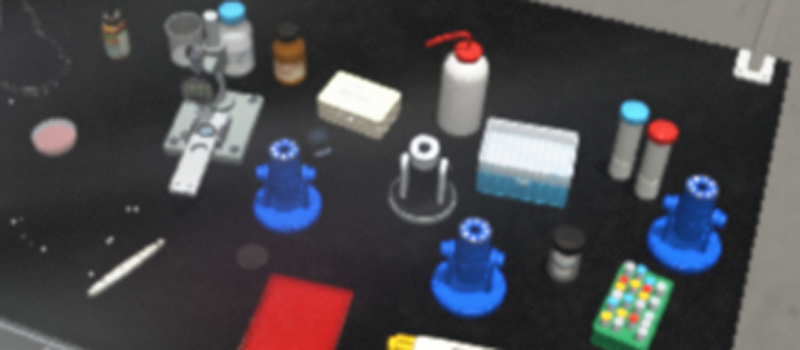

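The top crop shows the gauge at about (200,120), with the slider's handle pointing towards the robot. There are four stand-shaped things, given here as full top-image pixels: blue at (305,262), (404,273) and (487,210), and a black/aluminium one at about (364,230). The black/aluminium one fits "grey base, aluminium cheeks". The enlarged crop confirms it's the only one that isn't blue.

```bash
python3 - <<'E'
from h import *
np.set_printoptions(precision=4,suppress=True)
s=robot.get_state(); print(s['tcp_pos'],s['tcp_rot'],s['wrist_force'])
for c in ['top','side']:
    im,d,p=shot(c);C=cloud(p,d)
    for t in ['slider','gauge']:
        rs=[r for r in nets.masks_of(c,t)]
        for r in rs[:2]:
            m=r['region']&(d>0)
            P=C[m]
            lo,hi=((0.026,0.040) if t=='slider' else (0.012,0.023))
            k=(P[:,2]>lo)&(P[:,2]<hi);Q=P[k][:,:2].astype(np.float32)
            if len(Q)>20:print(c,t,r['p'],len(Q),cv2.minAreaRect(Q*1000), P[k][:,2].mean())
    # lens cylinder
    k=(np.hypot(C[...,0]-0.61,C[...,1]+0.172)<0.07)&(C[...,2]>0.07)&(C[...,2]<.2)&(d>0)
    P=C[k]; print(c,'cam pts',len(P),P.mean(0),P.max(0),P.min(0))
    k=(np.hypot(C[...,0]-0.61,C[...,1]+0.172)<0.07)&(C[...,2]>0.006)&(C[...,2]<.018)&(d>0)
    P=C[k][:,:2].astype(np.float32);print('base',cv2.minEnclosingCircle(P*1000))
E
```

```text
[0.1265 0.5609 0.2055] [[-0.9755  0.22    0.    ]
 [ 0.22    0.9755  0.0001]
 [ 0.      0.0001 -1.    ]] [0.1324 0.0082 0.3395]
top slider 0.63 533 ((544.33056640625, 124.56690979003906), (131.05532836914062, 36.957786560058594), 12.099344253540039) 0.03295344322984262
top gauge 0.74 989 ((633.7314453125, 143.92037963867188), (138.96780395507812, 110.11963653564453), 11.434670448303223) 0.018485039198031177
top cam pts 285 [ 0.6173 -0.167   0.0979] [ 0.6428 -0.1313  0.1216] [ 0.5955 -0.2035  0.0702]
base ((609.4617919921875, -171.92987060546875), 69.49834442138672)
side slider 0.57 301 ((549.8360595703125, 127.46061706542969), (150.56256103515625, 36.803733825683594), 12.491910934448242) 0.031800180680297926
side gauge 0.72 405 ((667.2537231445312, 155.24716186523438), (207.15481567382812, 115.56941223144531), 19.741317749023438) 0.01831389587918086
side cam pts 211 [ 0.6101 -0.1702  0.0947] [ 0.6325 -0.1321  0.117 ] [ 0.5923 -0.2028  0.0702]
base ((604.4343872070312, -163.09912109375), 64.34918975830078)
```

{"name": "jog_arm", "arguments": {
  "commands": [
    [-0.15,-0.11,-0.05,0],
    [-0.15,-0.11,-0.05,0],
    [-0.15,-0.11,-0.05,0],
    [-0.15,-0.11,-0.05,0],
    [-0.15,-0.11,-0.05,0],
    [-0.15,-0.11,-0.05,0],
    [-0.15,-0.11,-0.05,0],
    [-0.15,-0.11,-0.05,-0.045],
    [-0.15,-0.11,-0.05,-0.045],
    [-0.15,-0.11,-0.05,-0.045]
  ]
}}

```text
t: 2.95
tcp_pos: [0.5097, 0.1559, 0.3565]
tcp_rot: [[-0.979, -0.205, 0.001], [-0.205, 0.979, 0.001], [-0.001, 0.0, -1.0]]
wrist_force: [1.3, 0.8, 0.3]
opening: 0.094
grasp_force: 0.0
```

```bash
python3 - <<'E'
from h import *
np.set_printoptions(precision=4,suppress=True)
s=robot.get_state(); print(s['t'],s['tcp_pos'],s['tcp_rot'][:,1] if hasattr(s['tcp_rot'],'shape') else s['tcp_rot'],s['opening'])
im,d,p=shot('wrist','w1.png');C=cloud(p,d);np.savez('w1.npz',im=im,d=d,C=C,**p)
print(p['eye'],p['orientation'],p['K'][0][0])
for t in ['gauge','gauge_knob','slider','slider_grip','filter','foot_face']:
    for r in nets.tip_of('wrist',t)[:2]:
        u,v=np.clip(np.round(r['location']).astype(int),0,[639,479]);print(t,r['location'],round(r['p'],2),C[v,u])
E
```

```text
2.95 [0.5097 0.1559 0.3565] [-0.2047  0.9788  0.0003] 0.0940111414996333
[0.4326 0.1369 0.5355] [[-0.2044  0.9356  0.2878]
 [ 0.9789  0.1971  0.0546]
 [-0.0056  0.2929 -0.9561]] 412.2139663989286
gauge [285.7, 257.8] 0.61 [0.6068 0.1326 0.0297]
gauge [277.5, 305.2] 0.61 [0.6063 0.135  0.172 ]
gauge_knob [275.5, 306.0] 0.81 [0.6085 0.1333 0.1705]
gauge_knob [286.2, 228.6] 0.59 [0.5677 0.1255 0.0334]
slider [284.1, 227.6] 0.91 [0.567  0.1228 0.0332]
slider_grip [285.8, 192.7] 0.91 [0.5232 0.1171 0.0324]
filter [284.1, 262.4] 0.83 [0.6124 0.131  0.0305]
filter [58.9, 227.9] 0.61 [ 0.6204 -0.1474  0.0462]
foot_face [286.6, 269.7] 0.59 [0.607  0.1369 0.0715]
```

View pics/w1.png

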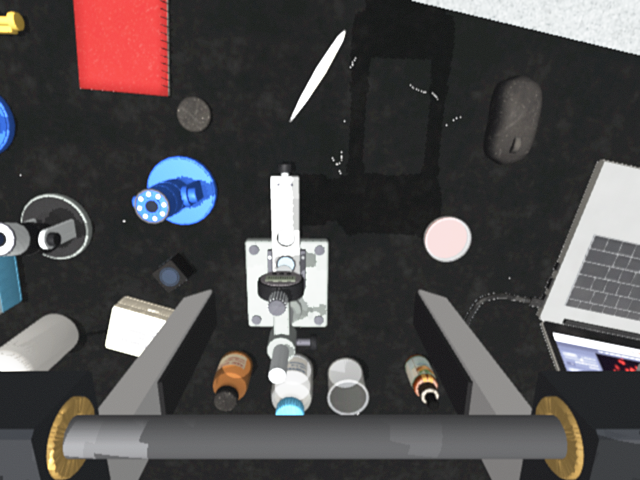

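The view shows the slider handle at (286,193), the gauge knob at (276,303), the column at (280,360), and the grey camera at far left (30,235).

```bash
python3 - <<'E'
from h import *
np.set_printoptions(precision=4,suppress=True)
z=np.load('w1.npz');C=z['C'];d=z['d'];im=z['im'];p={k:z[k] for k in('K','eye','orientation')}
for lo,hi,nm in[(.150,.185,'high'),(.028,.0335,'bar'),(.013,.021,'base')]:
    k=(abs(C[...,0]-.58)<.15)&(abs(C[...,1]-.135)<.09)&(C[...,2]>lo)&(C[...,2]<hi)&(d>0)
    if nm=='bar': k&=(C[...,0]<.56)
    n,l,st,ce=cv2.connectedComponentsWithStats(k.astype(np.uint8))
    for i in range(1,n):
        if st[i,4]>40:
            P=C[l==i];print(nm,st[i],ce[i],P.mean(0),P.min(0),P.max(0),cv2.minAreaRect((P[:,:2]*1000).astype(np.float32)))
# bar edges: intersect rays with z=.032 for bright pixels
g=cv2.cvtColor(im,cv2.COLOR_RGB2GRAY)
k=(abs(C[...,2]-.031)<.006)&(g>120)&(C[...,0]<.545)&(C[...,0]>.46)&(abs(C[...,1]-.12)<.05)
v,u=np.nonzero(k);K=p['K'];r=np.stack([(u-K[0,2])/K[0,0],(v-K[1,2])/K[1,1],np.ones(len(u))])
W=(p['orientation']@r).T;W=W*((.032-p['eye'][2])/W[:,2])[:,None]+p['eye']
print(len(W),cv2.minAreaRect((W[:,:2]*1000).astype(np.float32)))
# centreline by rows
rows=[(W[v==a,:2].mean(0)) for a in np.unique(v)];R=np.array(rows);f=np.polyfit(R[2:-2,0],R[2:-2,1],1);print('line',f,np.degrees(np.arctan(f[0])),[ (np.ptp(W[v==a,1])) for a in np.unique(v)][::6],R[0],R[-1])
# knob side: patch depth
print(C[295:315:3,268:286:3,2])
E
```

```text
high [267 292  21  25 405] [277.0617 303.9136] [0.608  0.1339 0.1665] [0.6011 0.1244 0.15  ] [0.6194 0.1434 0.1727] ((610.2880249023438, 133.9171905517578), (18.345041275024414, 19.026330947875977), 0.48733505606651306)
high [268 353  20  31 468] [278.0321 368.1026] [0.6755 0.1476 0.1713] [0.6696 0.1389 0.1503] [0.6878 0.1565 0.1811] ((678.6619873046875, 147.4989776611328), (17.075471878051758, 17.75470733642578), 52.27016067504883)
bar [ 271  173   28   53 1109] [285.0839 198.7358] [0.5306 0.1173 0.0323] [0.5003 0.0959 0.0282] [0.56   0.139  0.0335] ((531.4998779296875, 116.63822937011719), (63.92049789428711, 33.57854461669922), 11.147254943847656)
base [ 245  240   29   87 1461] [256.7912 280.9507] [0.6513 0.1002 0.0192] [0.5915 0.0757 0.0134] [0.7197 0.1329 0.021 ] ((655.8815307617188, 104.09489440917969), (124.9957046508789, 36.39291763305664), 10.895418167114258)
base [ 292  240   37   87 2010] [314.3393 284.0597] [0.6397 0.1768 0.0189] [0.5776 0.1446 0.013 ] [0.7065 0.2055 0.021 ] ((642.0902709960938, 172.049560546875), (125.05243682861328, 47.46308517456055), 9.626654624938965)
995 ((523.2750854492188, 115.04721069335938), (50.47314453125, 33.418670654296875), 11.119698524475098)
line [ 0.2704 -0.0256] 15.129111727242602 [np.float64(0.005925373878841733), np.float64(0.03213227669923854), np.float64(0.03226868176556438), np.float64(0.032406249863057485), np.float64(0.032544995929739834), np.float64(0.032684935160549405), np.float64(0.03039367693261369)] [0.4985 0.1105] [0.545  0.1351]
[[0.14   0.1539 0.1586 0.1606 0.1584 0.1548]
 [0.1382 0.1634 0.1648 0.1666 0.1646 0.1615]
 [0.1579 0.17   0.1704 0.1707 0.171  0.1667]
 [0.1688 0.1719 0.1703 0.1704 0.1703 0.1699]
 [0.1708 0.1712 0.17   0.1697 0.1727 0.1701]
 [0.1714 0.1714 0.1708 0.171  0.1712 0.1706]
 [0.0219 0.1716 0.1703 0.1694 0.1703 0.1701]]
```

{"name": "jog_arm", "arguments": {
  "commands": [
    [-0.156,-0.07,0.1,0.004],
    [-0.156,-0.07,0.1,0],
    [0,0,0.17,0],
    [0,0,0.17,0]
  ],
  "claw": 0.2
}}

```text
t: 3.8
tcp_pos: [0.6082, 0.1357, 0.1919]
tcp_rot: [[-0.982, -0.19, 0.0], [-0.19, 0.982, 0.0], [-0.0, 0.0, -1.0]]
wrist_force: [0.7, -0.2, -0.2]
opening: 0.058
grasp_force: 0.0
```

```bash
python3 - <<'E'
from h import *
np.set_printoptions(precision=4,suppress=True)
s=robot.get_state(); print(s['t'],s['tcp_pos'],s['wrist_force'])
im,d,p=shot('wrist');C=cloud(p,d)
for r in nets.tip_of('wrist','gauge_knob')[:2]: print(r['location'],r['p'],C[int(r['location'][1]),int(r['location'][0])],proj(p,[.610,.134,.1585]))
k=(abs(C[...,0]-.61)<.02)&(abs(C[...,1]-.135)<.02)&(C[...,2]>.15)&(C[...,2]<.178);P=C[k];print(len(P),P.min(0),P.max(0))
im2,d2,p2=shot('side');C=cloud(p2,d2)
k=(abs(C[...,0]-.61)<.03)&(abs(C[...,1]-.135)<.03)&(C[...,2]>.15)&(C[...,2]<.178);P=C[k];print(len(P),P.min(0),P.max(0))
cv2.imwrite('pics/w2.png',im[:,:,::-1])
E
```

```text
3.8 [0.6082 0.1357 0.1919] [ 0.6619 -0.1856 -0.1791]
[319.3, 273.3] 0.78 [0.5915 0.1369 0.1621] [306.9803 301.616 ]
[158.1, 236.0] 0.51 [0.6326 0.0063 0.0224] [306.9803 301.616 ]
842 [0.59   0.1286 0.15  ] [0.6056 0.1479 0.1637]
44 [0.5908 0.1276 0.1502] [0.6089 0.1478 0.1723]
```

View pics/w2.png

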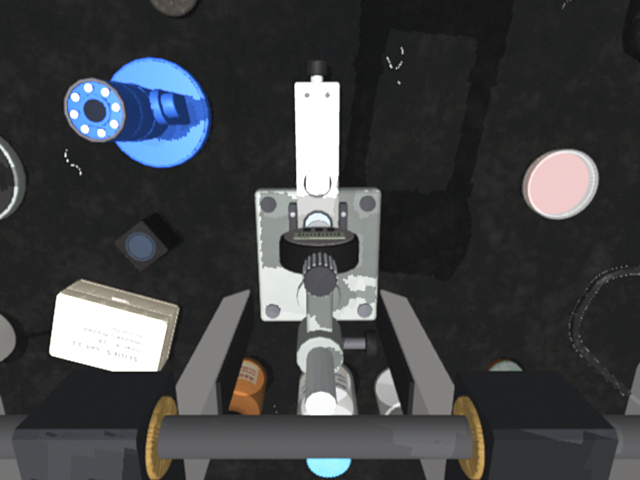

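The wrist calibration has to be read before the picture, and the arm was still settling when I took this one. I'll re-measure. The picture shows the knob at (320,275) and the slider handle at (317,130).

```bash
sed -i "s/    im,d=viewer.read_camera(c); p=viewer.camera_params(c)/    p=viewer.camera_params(c); im,d=viewer.read_camera(c)/" h.py; python3 - <<'E'
from h import *
np.set_printoptions(precision=4,suppress=True)
s=robot.get_state(); print(s['t'],s['tcp_pos'],s['qd'])
im,d,p=shot('wrist');C=cloud(p,d);np.savez('w2.npz',im=im,d=d,C=C,**p)
def R(k,nm):
    n,l,st,ce=cv2.connectedComponentsWithStats(k.astype(np.uint8))
    for i in range(1,n):
        if st[i,4]>150:
            P=C[l==i];print(nm,st[i],P.mean(0),P.min(0),P.max(0),cv2.minAreaRect((P[:,:2]*1000).astype(np.float32)))
k=(abs(C[...,0]-.63)<.08)&(abs(C[...,1]-.135)<.04)&(C[...,2]>.15)&(C[...,2]<.185)&(d>0);R(k,'hi')
k=(C[...,0]<.55)&(C[...,0]>.45)&(abs(C[...,1]-.12)<.05)&(abs(C[...,2]-.031)<.006);R(k,'bar')
k=(abs(C[...,0]-.63)<.12)&(abs(C[...,1]-.135)<.1)&(abs(C[...,2]-.018)<.004);R(k,'base')
cyl=(abs(C[...,0]-.595)<.02)&(abs(C[...,1]-.138)<.02)&(C[...,2]>.1);print(np.histogram(C[cyl][:,2],bins=np.arange(.1,.18,.004)))
E
```

```text
3.95 [0.6059 0.1354 0.1913] [-0.003  -0.0407 -0.1049 -0.0008  0.0078 -0.0002]
hi [ 302  258   36   44 1237] [0.5997 0.1382 0.1665] [0.5924 0.1291 0.15  ] [0.6109 0.1483 0.1716] ((601.5404663085938, 138.75515747070312), (19.00635528564453, 18.459213256835938), 82.10308837890625)
hi [ 304  368   33   47 1314] [0.6655 0.1516 0.1693] [0.6606 0.1438 0.15  ] [0.6749 0.1615 0.1795] ((667.1119995117188, 152.060546875), (13.116049766540527, 17.97412872314453), 9.508708000183105)
bar [ 295   65   44  101 3604] [0.5173 0.1216 0.0321] [0.4779 0.1008 0.0259] [0.55   0.1446 0.0368] ((515.8170166015625, 121.0503158569336), (74.82997131347656, 33.61067581176758), 10.937267303466797)
base [306 174  23  24 172] [0.5685 0.1341 0.0214] [0.5601 0.1235 0.0198] [0.5786 0.1427 0.022 ] ((568.7466430664062, 134.6137237548828), (18.681915283203125, 16.628725051879883), 74.36189270019531)
base [ 332  193   49  131 4167] [0.6292 0.1833 0.0181] [0.5678 0.1515 0.014 ] [0.6947 0.2097 0.0219] ((630.9288330078125, 180.944580078125), (124.37025451660156, 40.305137634277344), 9.045990943908691)
base [ 255  194   51  131 4352] [0.6455 0.1085 0.018 ] [0.5815 0.0816 0.014 ] [0.7086 0.1455 0.0218] ((645.1539306640625, 112.47789001464844), (124.60297393798828, 42.470008850097656), 12.521265029907227)
(array([ 54, 138,  35,  83, 106, 126, 181, 278, 555, 696,  56,   8,  60,
        75,  79,  85, 150, 816,   0]), array([0.1  , 0.104, 0.108, 0.112, 0.116, 0.12 , 0.124, 0.128, 0.132,
       0.136, 0.14 , 0.144, 0.148, 0.152, 0.156, 0.16 , 0.164, 0.168,
       0.172, 0.176]))
```

{"name": "jog_arm", "arguments": {
  "commands": [
    [0,0,0,0],
    [0,0,0,0]
  ]
}}

```text
t: 4.25
tcp_pos: [0.61, 0.1349, 0.1962]
tcp_rot: [[-0.982, -0.189, 0.005], [-0.189, 0.982, 0.001], [-0.005, -0.0, -1.0]]
wrist_force: [0.1, -0.4, -1.2]
opening: 0.0564
grasp_force: 0.0
```

```bash
python3 - <<'E'
from h import *
np.set_printoptions(precision=4,suppress=True)
for i in range(5):
    s=robot.get_state(); print(s['t'],s['tcp_pos'],s['qd'],s['wrist_force']); viewer.read_camera('top')
E
```

```text
4.25 [0.61   0.1349 0.1962] [-0.0032  0.0058  0.0129  0.0005 -0.0028  0.0005] [ 0.1149 -0.3678 -1.1743]
4.3 [0.6097 0.1348 0.1957] [-0.0019  0.0069  0.0126  0.0006 -0.0023 -0.001 ] [-0.83    0.0516  0.4011]
4.35 [0.6095 0.1347 0.1952] [-0.0012  0.0096  0.0109  0.0014 -0.0016  0.0003] [-0.0034 -0.3247  0.6681]
4.4 [0.6092 0.1346 0.1948] [-0.0017  0.0074  0.0097 -0.0008 -0.0035 -0.0023] [-0.5758 -0.3263  0.127 ]
4.45 [0.6091 0.1346 0.1944] [ 0.      0.0072  0.0068  0.001  -0.0019 -0.0006] [ 0.0002 -0.006   0.3786]
```

{"name": "jog_arm", "arguments": {
  "commands": [
    [0.023,0.017,0,0],
    [0,0,0.05,0],
    [0,0,0.05,0],
    [0,0,0.042,0],
    [0,0,0,0],
    [0,0,0,0],
    [0,0,0,0]
  ]
}}

```text
t: 5.38
tcp_pos: [0.6015, 0.1383, 0.1514]
tcp_rot: [[-0.982, -0.189, 0.001], [-0.189, 0.982, 0.0], [-0.001, -0.0, -1.0]]
wrist_force: [-0.6, 0.1, 0.3]
opening: 0.0564
grasp_force: 0.0
```

{"name": "jog_arm", "arguments": {
  "commands": [
    [0,0,0,0],
    [0,0,0,0],
    [0,0,0,0],
    [0,0,0,0],
    [0,0,0,0],
    [0,0,0,0]
  ],
  "claw": -1
}}

```text
t: 6.12
tcp_pos: [0.6012, 0.1372, 0.1509]
tcp_rot: [[-0.982, -0.189, 0.0], [-0.189, 0.982, -0.002], [0.0, -0.002, -1.0]]
wrist_force: [-0.1, -4.1, 0.9]
opening: 0.0169
grasp_force: 30.0
```

```bash
cat >> h.py <<'E'
np.set_printoptions(precision=4,suppress=True)
def st():
    s=robot.get_state();print(s['t'],s['tcp_pos'],'F',s['wrist_force'],'T',s['ft_torque'],'o',round(float(s['opening']),4),'g',round(float(s['grasp_force']),1));return s
E
python3 - <<'E'
from h import *
st(); im,d,p=shot('wrist','w3.png'); st()
im2,_,_=shot('side')
a=cv2.resize(im[150:440,200:440],None,fx=2,fy=2); b=cv2.resize(im2[150:290,220:300],None,fx=4.14,fy=4.14,interpolation=2)[:580]
cv2.imwrite('pics/w3.png',np.hstack([a,b[:,:310]])[:,:,::-1])
E
```

```text
6.125 [0.6012 0.1372 0.1509] F [-0.1311 -4.1296  0.9229] T [-0.7545 -0.1111 -0.0479] o 0.0169 g 30.0
6.175 [0.6012 0.1372 0.1509] F [ 1.0089 -4.2843  0.3726] T [-0.838  -0.1033  0.0177] o 0.0171 g 30.0
```

View pics/w3.png

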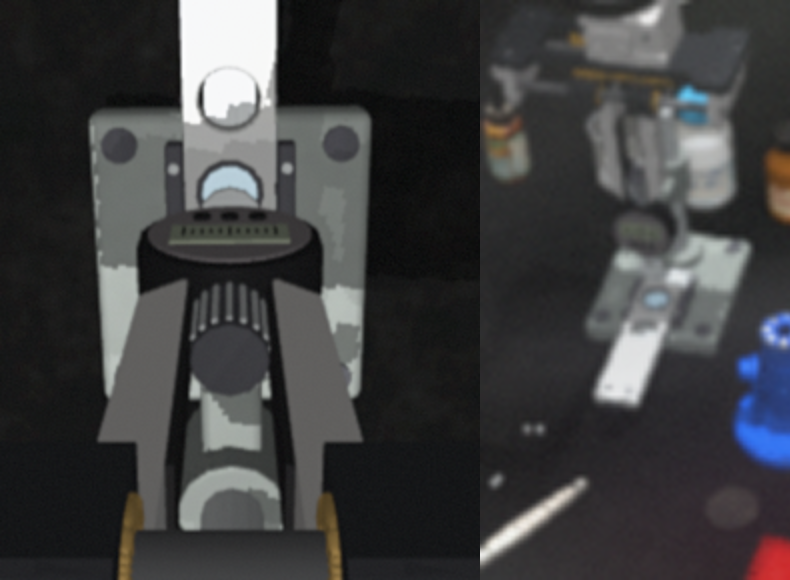

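The picture shows both fingers closed on the knurled knob (240,340 in the left half), with the foot above the filter (230,190). Now I'll lower the head slowly.

{"name": "jog_arm", "arguments": {
  "commands": [
    [0,-0.004,0.012,0],
    [0,0,0.012,0],
    [0,0,0.012,0],
    [0,0,0.012,0],
    [0,0,0.012,0],
    [0,0,0.012,0],
    [0,0,0.012,0],
    [0,0,0.01,0],
    [0,0,0,0],
    [0,0,0,0]
  ]
}}

```text
t: 7.48
tcp_pos: [0.6012, 0.1371, 0.1221]
tcp_rot: [[-0.982, -0.189, -0.0], [-0.189, 0.982, 0.0], [0.0, 0.0, -1.0]]
wrist_force: [1.1, -2.4, -1.7]
opening: 0.0171
grasp_force: 30.0
```

```bash
python3 - <<'E'
from h import *
for i in range(5): st(); viewer.read_camera('wrist')
E
```

```text
7.475 [0.6012 0.1371 0.1221] F [ 1.0917 -2.3986 -1.6599] T [-0.4372 -0.2061  0.0561] o 0.0171 g 30.0
7.525 [0.6012 0.1372 0.1221] F [ 1.5143 -2.1988 -2.0474] T [-0.4367 -0.2527  0.0046] o 0.0173 g 30.0
7.575 [0.6012 0.1371 0.1221] F [ 0.9322 -2.0742 -3.5066] T [-0.423  -0.2489  0.0042] o 0.0175 g 30.0
7.625 [0.6012 0.1372 0.122 ] F [ 2.1596 -2.5789 -4.7297] T [-0.449  -0.3009  0.0217] o 0.0171 g 30.0
7.675 [0.6012 0.1372 0.1221] F [ 2.7389 -1.5422 -4.0904] T [-0.3747 -0.3111  0.0318] o 0.0173 g 30.0
```

{"name": "jog_arm", "arguments": {
  "commands": [
    [0,0,0.005,0],
    [0,0,0.005,0],
    [0,0,0,0],
    [0,0,0,0]
  ]
}}

```text
t: 8.22
tcp_pos: [0.6012, 0.1372, 0.12]
tcp_rot: [[-0.982, -0.189, 0.0], [-0.189, 0.982, 0.0], [-0.0, 0.0, -1.0]]
wrist_force: [-0.9, -1.8, 2.4]
opening: 0.0173
grasp_force: 30.0
```

```bash
python3 - <<'E'
from h import *
for i in range(4): st(); viewer.read_camera('wrist')
E
```

```text
8.225 [0.6012 0.1372 0.12  ] F [-0.938  -1.7829  2.4104] T [-0.4289  0.0631 -0.0292] o 0.0173 g 30.0
8.275 [0.6012 0.1372 0.1199] F [ 0.4872 -2.3386  2.2747] T [-0.3869  0.1026  0.0006] o 0.0172 g 30.0
8.325 [0.6012 0.1372 0.1199] F [ 0.116  -3.0726  3.1173] T [-0.3698  0.0397 -0.0262] o 0.017 g 30.0
8.375 [0.6012 0.1372 0.1198] F [-0.246  -1.4533  2.3849] T [-0.3735  0.0729 -0.0473] o 0.0174 g 30.0
```

```bash
python3 - <<'E'
from h import *
def ana(C,d,nm,kz):
    bar=(abs(C[...,2]-.032)<.004)&(C[...,0]<.56)&(C[...,0]>.49)&(abs(C[...,1]-.12)<.012)&(d>0)
    print(nm,'bar',np.median(C[bar][:,2]),bar.sum(), end=' ')
    r=np.hypot(C[...,0]-.6012,C[...,1]-.1375)<.007
    k=r&(C[...,2]>kz-.004)&(C[...,2]<kz+.006)&(d>0);print('knobtop',np.median(C[k][:,2]) if k.sum() else None,k.sum(),C[k][:,2].std() if k.sum() else 0)
z=np.load('w2.npz');ana(z['C'],z['d'],'w2',.170)
z=np.load('top.npz');ana(z['C'],z['d'],'top',.170)
s=st();ims=[];Cs=[]
for i in range(3):
    im,d,p=shot('wrist');Cs.append(cloud(p,d))
ana(Cs[0],d,'now',.170-.0311)
C=np.median(Cs,0)
# profile along gauge x through axis: project points on axis line
ax=np.array([np.cos(.192),np.sin(.192)]);P=C.reshape(-1,3);rel=P[:,:2]-[.6012,.1372];a=rel@ax;b=rel@[-ax[1],ax[0]]
for x in np.arange(-.06,.02,.002):
    k=(abs(a-x-.001)<.001)&(abs(b)<.004)&(P[:,2]>.01); 
    if k.sum(): print(round(x,3),k.sum(),np.round(np.percentile(P[k,2],[5,50,95]),4))
cv2.imwrite('pics/w4.png',cv2.resize(im[150:400,220:420],None,fx=3,fy=2.4)[:,:,::-1])
E
```

```text
w2 bar 0.032009284743894584 2624 knobtop 0.1696304806256951 532 0.0006240821925934474
top bar 0.032699852300888566 183 knobtop 0.16967157948170553 26 0.0023862931152236525
8.425 [0.6012 0.1372 0.1197] F [-1.2141 -2.6868  2.6687] T [-0.4017  0.114  -0.0322] o 0.0177 g 30.0
now bar 0.032000077766958845 4148 knobtop 0.13844999282008957 761 0.0006143302043901697
-0.06 39 [0.0311 0.032  0.0326]
-0.058 39 [0.0314 0.0319 0.0326]
-0.056 39 [0.0311 0.032  0.0328]
-0.054 39 [0.0314 0.032  0.0327]
-0.052 49 [0.0313 0.0321 0.0329]
-0.05 38 [0.0314 0.032  0.0331]
-0.048 42 [0.0312 0.0321 0.0327]
-0.046 37 [0.0312 0.0319 0.0328]
-0.044 20 [0.0308 0.0318 0.0322]
-0.042 21 [0.0213 0.0223 0.0227]
-0.04 33 [0.0212 0.0222 0.0229]
-0.038 36 [0.0211 0.0221 0.0228]
-0.036 34 [0.0216 0.022  0.0226]
-0.034 36 [0.0213 0.0222 0.0228]
-0.032 36 [0.0213 0.0222 0.0229]
-0.03 693 [0.0229 0.2318 0.2337]
-0.028 656 [0.0228 0.2341 0.2351]
-0.026 410 [0.0222 0.2349 0.2354]
-0.024 199 [0.0218 0.2345 0.235 ]
-0.022 72 [0.0216 0.0244 0.0319]
-0.02 43 [0.0255 0.0316 0.0323]
-0.018 35 [0.0312 0.032  0.0327]
-0.016 33 [0.0311 0.0321 0.0327]
-0.014 38 [0.0313 0.032  0.0328]
-0.012 268 [0.0321 0.0873 0.1041]
-0.01 370 [0.032  0.0999 0.131 ]
-0.008 445 [0.0396 0.1262 0.1382]
-0.006 177 [0.039  0.1296 0.1389]
-0.004 97 [0.0392 0.1383 0.139 ]
-0.002 76 [0.1378 0.1385 0.1391]
0.0 80 [0.1378 0.1384 0.139 ]
0.002 77 [0.1377 0.1385 0.139 ]
0.004 73 [0.1377 0.1385 0.1391]
0.006 71 [0.1377 0.1384 0.1391]
0.008 40 [0.1376 0.1382 0.1387]
```

View pics/w4.png

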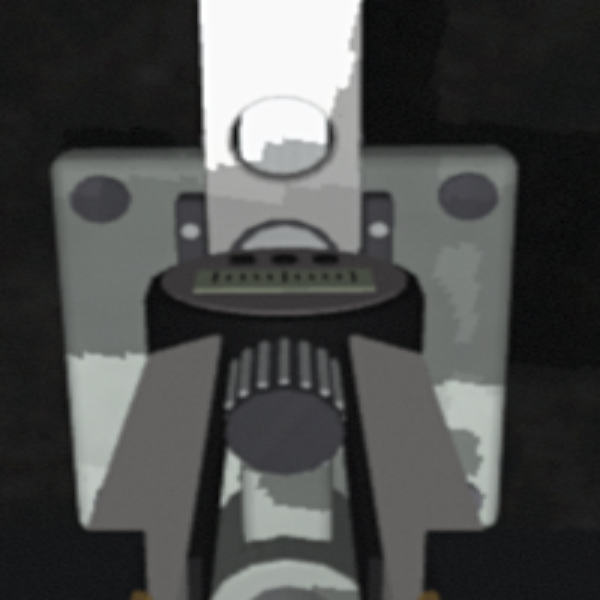

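The knob top (285,430 in the crop) is visible to the depth camera. It puts the head at 14.4 mm, which agrees with the TCP travel. Another 5.4 mm down gives 3 mm of spring compression.

{"name": "jog_arm", "arguments": {
  "commands": [
    [0,0,0.003,0],
    [0,0,0.003,0],
    [0,0,0.003,0],
    [0,0,0.003,0],
    [0,0,0.003,0],
    [0,0,0.003,0],
    [0,0,0,0],
    [0,0,0,0],
    [0,0,0,0],
    [0,0,0,0]
  ]
}}

```text
t: 9.82
tcp_pos: [0.6012, 0.1372, 0.1143]
tcp_rot: [[-0.982, -0.189, 0.0], [-0.189, 0.982, 0.0], [-0.0, 0.0, -1.0]]
wrist_force: [-1.7, -2.2, 4.1]
opening: 0.017
grasp_force: 30.0
```

```bash
cat > knob.py <<'E'
from h import *
st();im,d,p=shot('wrist');C=cloud(p,d)
bar=(abs(C[...,2]-.032)<.004)&(C[...,0]<.56)&(C[...,0]>.49)&(abs(C[...,1]-.12)<.012)
k=(np.hypot(C[...,0]-.6012,C[...,1]-.1375)<.007)&(C[...,2]>.125)&(C[...,2]<.18)
q=C[k][:,2];q=q[q>np.percentile(q,50)-.002]
print('bar',np.median(C[bar][:,2]),'head',np.median(q)-.124,k.sum());st()
E
python3 knob.py
```

```text
9.825 [0.6012 0.1372 0.1143] F [-1.7183 -2.2065  4.1423] T [-0.2678  0.0769  0.0118] o 0.017 g 30.0
bar 0.031999246540202975 head 0.008951971665574099 765
9.875 [0.6012 0.1371 0.1142] F [ 0.2597 -1.6987  4.8043] T [-0.2131  0.1067  0.0268] o 0.017 g 30.0
```

{"name": "jog_arm", "arguments": {
  "commands": [
    [0,0,0,0],
    [0,0,0,0],
    [0,0,0,0],
    [0,0,0,0],
    [0,0,0,0],
    [0,0,0,0]
  ]
}}

```text
t: 10.62
tcp_pos: [0.6012, 0.1371, 0.1142]
tcp_rot: [[-0.982, -0.189, -0.0], [-0.189, 0.982, 0.0], [-0.0, 0.0, -1.0]]
wrist_force: [-1.5, -1.0, 4.2]
opening: 0.0177
grasp_force: 30.0
```

{"name": "jog_arm", "arguments": {
  "commands": [
    [0,0,-0.01,0],
    [0,0,-0.02,0],
    [0,0,-0.02,0],
    [0,0,-0.02,0],
    [0,0,-0.02,0],
    [0,0,-0.02,0],
    [0,0,-0.018,0],
    [0,0,0,0],
    [0,0,0,0]
  ]
}}

```text
t: 11.75
tcp_pos: [0.6012, 0.1371, 0.1538]
tcp_rot: [[-0.982, -0.189, 0.001], [-0.189, 0.982, 0.0], [-0.001, 0.0, -1.0]]
wrist_force: [0.2, -0.4, -0.1]
opening: 0.0174
grasp_force: 30.0
```

{"name": "jog_arm", "arguments": {
  "commands": [
    [0,0,0,0],
    [0,0,0,0],
    [0,0,0,0]
  ],
  "claw": 0.1
}}

```text
t: 12.12
tcp_pos: [0.6011, 0.1372, 0.1528]
tcp_rot: [[-0.982, -0.189, -0.0], [-0.189, 0.982, 0.0], [0.0, 0.0, -1.0]]
wrist_force: [0.6, -0.3, -0.2]
opening: 0.0438
grasp_force: 0.0
```

```bash
python3 knob.py
```

```text
12.125 [0.6011 0.1372 0.1528] F [ 0.5933 -0.3198 -0.1666] T [ 0.0203 -0.0472 -0.0278] o 0.0438 g 0.0
bar 0.031995523831366196 head 0.04841420977596367 877
12.175 [0.6011 0.1372 0.1527] F [-0.7717  0.4128  0.3523] T [0.0161 0.0123 0.0344] o 0.0477 g 0.0
```

{"name": "jog_arm", "arguments": {
  "commands": [
    [0,0,-0.16,0],
    [0,0,-0.18,0],
    [0,0,-0.16,0],
    [0.07,-0.17,0,0],
    [0.07,-0.17,0,0],
    [0.07,-0.17,0,0],
    [0.06,-0.17,0,0],
    [0,0,0,0]
  ]
}}

```text
t: 13.18
tcp_pos: [0.5595, -0.0819, 0.3026]
tcp_rot: [[-0.983, -0.183, -0.0], [-0.183, 0.983, -0.001], [0.001, -0.001, -1.0]]
wrist_force: [0.8, 0.4, 0.5]
opening: 0.0519
grasp_force: 0.0
```

```bash
python3 - <<'E'
from h import *
s=st()
im,d,p=shot('wrist','w5.png');C=cloud(p,d);np.savez('w5.npz',im=im,d=d,C=C,**p)
for t in ['lens','focus','camera_stand']:
    for r in nets.tip_of('wrist',t)[:2]:
        u,v=np.clip(np.round(r['location']).astype(int),0,[639,479]);print(t,r['location'],round(r['p'],2),C[v,u])
st()
im,d,p=shot('wrist');C=cloud(p,d);np.savez('w5b.npz',im=im,d=d,C=C,**p)
E
```

```text
13.175 [ 0.5595 -0.0819  0.3026] F [0.7515 0.3835 0.5494] T [ 0.0283 -0.0598  0.0134] o 0.0519 g 0.0
lens [112.2, 123.1] 0.93 [ 0.5071 -0.2674  0.1121]
lens [391.0, 213.6] 0.93 [ 0.5407 -0.0127  0.1108]
focus [407.5, 231.1] 0.94 [ 0.5766  0.0373 -0.0006]
focus [195.0, 260.6] 0.61 [ 0.6192 -0.1848  0.1107]
camera_stand [162.4, 123.4] 0.81 [ 0.5015 -0.2382  0.0749]
camera_stand [236.2, 237.1] 0.61 [ 0.6183 -0.1639  0.0125]
13.375 [ 0.5603 -0.0773  0.3026] F [-0.5347 -0.342   0.2727] T [0.0552 0.081  0.0008] o 0.0514 g 0.0
```

View pics/w5.png

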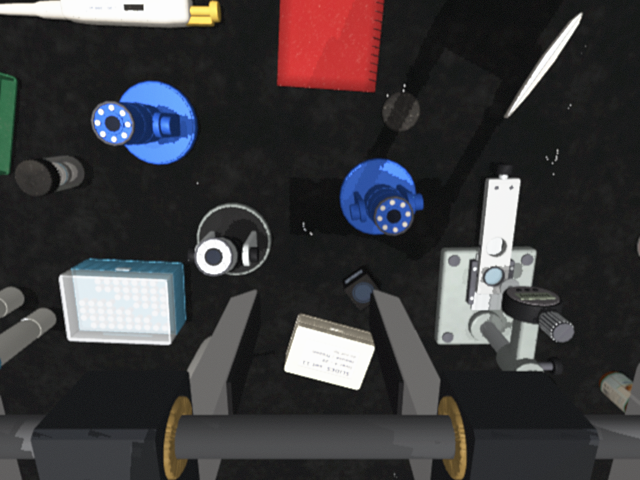

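The grey camera's lens ring is at (213,257) and its round base is centred near (235,238). Everything else of that shape in view is blue. Now I'll fit its geometry.

```bash
cat > cam.py <<'E'
from h import *
from scipy.optimize import least_squares
for f in ['w5','w5b']:
    z=np.load(f+'.npz');C=z['C'];d=z['d'];im=z['im'];p={k:z[k] for k in('K','eye','orientation')}
    k=(np.hypot(C[...,0]-.615,C[...,1]+.185)<.05)&(C[...,2]>.09)&(C[...,2]<.14)&(d>0)
    n,l,stt,ce=cv2.connectedComponentsWithStats(k.astype(np.uint8));i=1+np.argmax(stt[1:,4]);P=C[l==i]
    # plane ransac on face
    rng=np.random.default_rng(0);best=0
    for _ in range(1500):
        a=P[rng.choice(len(P),3,0)];nn=np.cross(a[1]-a[0],a[2]-a[0]);L=np.linalg.norm(nn)
        if L<1e-5: continue
        nn/=L; nn*=np.sign(nn[2]); 
        if nn[2]<.75: continue
        m=abs((P-a[0])@nn)<.0012
        if m.sum()>best: best=m.sum();M=m
    Q=P[M];c0=Q.mean(0);nrm=np.linalg.svd(Q-c0)[2][2];nrm*=np.sign(nrm[2])
    e1=np.cross(nrm,[0,1,0]);e1/=np.linalg.norm(e1);e2=np.cross(nrm,e1)
    q=np.c_[(Q-c0)@e1,(Q-c0)@e2]
    (cx,cy),r=cv2.minEnclosingCircle((q*1000).astype(np.float32));cen=c0+e1*cx/1000+e2*cy/1000
    print(f,len(P),best,'normal',nrm,'tilt',np.arccos(nrm[2]),'dir',np.degrees(np.arctan2(nrm[1],nrm[0])),'centre',cen,'r',r)
    k=(np.hypot(C[...,0]-.61,C[...,1]+.16)<.07)&(abs(C[...,2]-.012)<.0035)&(d>0)
    n,l,stt,ce=cv2.connectedComponentsWithStats(k.astype(np.uint8));i=1+np.argmax(stt[1:,4]);B=C[l==i][:,:2]
    (bx,by),br=cv2.minEnclosingCircle((B*1000).astype(np.float32));print('base',bx,by,br,len(B))
    # pivot from lens: cen-45*n
    print('pivot',cen-.045*nrm,'focus',cen+.06*nrm)
    h=cv2.convexHull((B*1000).astype(np.float32))[:,0]
    f2=least_squares(lambda x:np.hypot(h[:,0]-x[0],h[:,1]-x[1])-44,[bx,by],loss='soft_l1');print('basefit r44',f2.x,np.abs(f2.fun).mean())
E
python3 cam.py
```

```text
w5 1283 949 normal [-0.2512 -0.0349  0.9673] tilt 0.2564686033201963 dir -172.0823420182497 centre [ 0.6124 -0.1687  0.109 ] r 18.39581298828125
base 623.3721923828125 -166.67701721191406 43.95801544189453 2337
pivot [ 0.6237 -0.1671  0.0655] focus [ 0.5973 -0.1708  0.1671]
basefit r44 [ 623.4407 -166.7489] 0.48526372630237324
w5b 1291 966 normal [-0.2581 -0.056   0.9645] tilt 0.26731532279956466 dir -167.74932514890145 centre [ 0.6124 -0.1688  0.109 ] r 18.4737548828125
base 622.9365234375 -166.64102172851562 43.82738494873047 2349
pivot [ 0.624  -0.1663  0.0656] focus [ 0.5969 -0.1722  0.1669]
basefit r44 [ 623.2717 -166.7259] 0.5114260707061596
```

{"name": "jog_arm", "arguments": {
  "commands": [
    [0.006,0.17,0.05,0],
    [0.006,0.17,0.05,0],
    [0.006,0.17,0.05,0],
    [0.005,0.17,0.05,0],
    [0,0,0.14,0],
    [0,0,0.14,0],
    [0,0,0.14,0],
    [0,0,0,0],
    [0,0,0,0]
  ],
  "claw": 0.3
}}

```text
t: 14.55
tcp_pos: [0.5159, 0.1214, 0.118]
tcp_rot: [[-0.982, -0.19, 0.002], [-0.19, 0.982, 0.0], [-0.002, 0.0, -1.0]]
wrist_force: [0.1, 0.2, 0.5]
opening: 0.0611
grasp_force: 0.0
```

```bash
python3 - <<'E'
from h import *
st()
im,d,p=shot('wrist','w6.png');C=cloud(p,d);np.savez('w6.npz',im=im,d=d,C=C,**p)
k=(C[...,0]<.56)&(C[...,0]>.45)&(abs(C[...,1]-.12)<.05)&(abs(C[...,2]-.031)<.005)&(d>0)
n,l,s,ce=cv2.connectedComponentsWithStats(k.astype(np.uint8));i=1+np.argmax(s[1:,4]);P=C[l==i]
print(s[i],cv2.minAreaRect((P[:,:2]*1000).astype(np.float32)),np.median(P[:,2]),proj(p,[.5158,.1207,.027]))
for r in nets.tip_of('wrist','slider_grip')[:1]: print(r)
st()
E
```

```text
14.55 [0.5159 0.1214 0.118 ] F [0.1135 0.2147 0.5124] T [0.0402 0.0085 0.0258] o 0.0611 g 0.0
[ 287  197   51  123 5101] ((520.835693359375, 122.05372619628906), (85.98056030273438, 33.66967010498047), 11.124711036682129) 0.03195611946061705 [311.4645 251.8644]
{'location': [312.6, 253.5], 'p': 0.78}
14.65 [0.5165 0.121  0.1187] F [0.6534 0.1052 0.0835] T [ 0.0333 -0.0304  0.0385] o 0.061 g 0.0
```

{"name": "jog_arm", "arguments": {
  "commands": [
    [0,0,0.09,0],
    [0,0,0.09,0],
    [0,0,0.08,0],
    [0,0,0.05,0],
    [0,0,0.022,0],
    [0,0,0,0],
    [0,0,0,0],
    [0,0,0,0]
  ]
}}

```text
t: 15.65
tcp_pos: [0.5154, 0.1206, 0.0177]
tcp_rot: [[-0.982, -0.189, 0.001], [-0.189, 0.982, 0.0], [-0.001, -0.0, -1.0]]
wrist_force: [0.4, -0.2, 0.2]
opening: 0.0612
grasp_force: 0.0
```

{"name": "jog_arm", "arguments": {
  "commands": [
    [0,0,0,0],
    [0,0,0,0],
    [0,0,0,0],
    [0,0,0,0]
  ],
  "claw": -1
}}

```text
t: 16.15
tcp_pos: [0.5149, 0.1205, 0.0171]
tcp_rot: [[-0.982, -0.189, -0.0], [-0.189, 0.982, 0.0], [0.0, 0.0, -1.0]]
wrist_force: [0.2, 0.1, 0.6]
opening: 0.0336
grasp_force: 30.0
```

{"name": "jog_arm", "arguments": {
  "commands": [
    [0.03,0,0,0],
    [0.04,0,0,0],
    [0.04,0,0,0],
    [0,0,0,0],
    [0,0,0,0],
    [0,0,0.005,0],
    [0,0,0.005,0],
    [0,0,0,0],
    [0,0,0,0]
  ]
}}

```text
t: 17.27
tcp_pos: [0.4825, 0.1142, 0.0142]
tcp_rot: [[-0.982, -0.189, -0.0], [-0.189, 0.982, -0.0], [0.0, -0.0, -1.0]]
wrist_force: [-2.4, -1.2, 4.9]
opening: 0.0336
grasp_force: 30.0
```

```bash
cat > pitch.py <<'E'
from h import *
import sys
def pitch(show=True,nm=None):
    s=robot.get_state();T=np.array(s['tcp_pos']);Rt=np.array(s['tcp_rot'])
    im,d,p=shot('wrist',nm);C=cloud(p,d);q=(C-T)@Rt   # tool frame
    # slider top: |y|<.015 , x from -.12 to -.012, near z about -.0
    k=(abs(q[...,1])<.014)&(q[...,0]<.02)&(q[...,0]>-.125)&(q[...,2]<.0)&(q[...,2]>-.07)&(d>0)
    P=q[k];x,z=P[:,0],P[:,2]
    rng=np.random.default_rng(1);best=0
    for _ in range(800):
        i,j=rng.choice(len(P),2,0)
        if abs(x[i]-x[j])<.02: continue
        a=(z[j]-z[i])/(x[j]-x[i]);m=abs(z-z[i]-a*(x-x[i]))<.0012
        if abs(a)<.7 and m.sum()>best: best=m.sum();M=m
    A=np.polyfit(x[M],z[M],1)
    print('pts',len(P),best,'pitch(filter up) rad',np.arctan(A[0]),'z at grip(above tip) top',-A[1],'x range',x[M].min(),x[M].max())
    return im,d,p,C
if __name__=='__main__':
    st();pitch(nm=sys.argv[1] if len(sys.argv)>1 else None);st()
E
python3 pitch.py w7.png
```

```text
17.275 [0.4825 0.1142 0.0142] F [-2.3993 -1.2098  4.9003] T [-0.0657  0.2188  0.0215] o 0.0336 g 30.0
pts 9545 9095 pitch(filter up) rad 0.05595110725447783 z at grip(above tip) top 0.01511230320785559 x range -0.08132675120552908 0.019992072056386638
17.325 [0.4825 0.1142 0.0142] F [-2.3753 -0.5059  3.8186] T [-0.0963  0.1825 -0.0501] o 0.0335 g 30.0
```

View pics/w7.png

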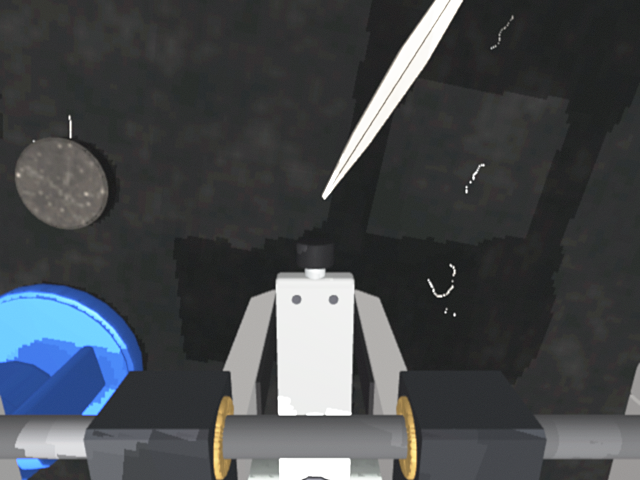

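The handle end is level with the finger sides (315,340), and the bar is pivoting in the pads as planned, at 0.056 rad so far. I'll shorten the lever so that the end knob stays off the bench.

{"name": "jog_arm", "arguments": {
  "commands": [
    [0,0,-0.01,0],
    [-0.03,0,0,0],
    [-0.03,0,0,0],
    [0,0,0.005,0],
    [0,0,0.005,0],
    [0,0,0.005,0],
    [0,0,0.005,0],
    [0,0,0,0],
    [0,0,0,0],
    [0,0,0,0]
  ]
}}

```text
t: 18.58
tcp_pos: [0.5017, 0.1179, 0.0125]
tcp_rot: [[-0.982, -0.189, 0.004], [-0.189, 0.982, 0.0], [-0.004, -0.0, -1.0]]
wrist_force: [-0.0, 0.3, 9.1]
opening: 0.0336
grasp_force: 30.0
```

```bash
python3 pitch.py
```

```text
18.575 [0.5017 0.1179 0.0125] F [-0.0167  0.3362  9.0571] T [ 0.0632 -0.1488 -0.0326] o 0.0336 g 30.0
pts 9730 9162 pitch(filter up) rad 0.13296236277621118 z at grip(above tip) top 0.015816571324394492 x range -0.07513696884264541 0.019995422800081732
18.625 [0.5018 0.1178 0.0125] F [0.2333 0.7229 8.0992] T [ 0.0339 -0.1522 -0.0615] o 0.0336 g 30.0
```

{"name": "jog_arm", "arguments": {
  "commands": [
    [0,0,0.005,0],
    [0,0,0.005,0],
    [0,0,0,0],
    [0,0,0,0],
    [0,0,0,0]
  ]
}}

```text
t: 19.25
tcp_pos: [0.5016, 0.1178, 0.0095]
tcp_rot: [[-0.982, -0.189, 0.003], [-0.189, 0.982, 0.0], [-0.003, -0.0, -1.0]]
wrist_force: [-0.7, -0.4, 8.8]
opening: 0.0339
grasp_force: 30.0
```

```bash
python3 pitch.py
```

```text
19.25 [0.5016 0.1178 0.0095] F [-0.6954 -0.4267  8.7821] T [ 0.0063 -0.1291 -0.0219] o 0.0339 g 30.0
pts 9958 8878 pitch(filter up) rad 0.218632095273403 z at grip(above tip) top 0.016690789341314176 x range -0.06881800154710342 0.019996284332745407
19.3 [0.5016 0.1178 0.0095] F [-1.038  -0.5965  8.3803] T [-0.0093 -0.0892 -0.0013] o 0.0338 g 30.0
```

{"name": "jog_arm", "arguments": {
  "commands": [
    [0,0,0.005,0],
    [0,0,0,0],
    [0,0,0,0],
    [0,0,0,0],
    [0,0,-0.03,0],
    [0,0,-0.04,0],
    [0,0,0,0],
    [0,0,0,0],
    [0,0,0,0]
  ]
}}

```text
t: 20.42
tcp_pos: [0.5001, 0.1177, 0.0273]
tcp_rot: [[-0.982, -0.189, -0.0], [-0.189, 0.982, 0.0], [0.0, 0.0, -1.0]]
wrist_force: [-0.6, -0.6, -1.8]
opening: 0.0336
grasp_force: 30.0
```

```bash
python3 pitch.py;python3 pitch.py
```

```text
20.425 [0.5001 0.1177 0.0273] F [-0.613  -0.5771 -1.7752] T [0.0442 0.1119 0.0419] o 0.0336 g 30.0
pts 9885 8796 pitch(filter up) rad 0.22987121264217628 z at grip(above tip) top 0.017078202635099855 x range -0.06782439445390787 0.019997416955222374
20.475 [0.5001 0.1177 0.0273] F [ 1.1614  0.2549 -2.1506] T [0.0704 0.0533 0.0032] o 0.0336 g 30.0
20.475 [0.5001 0.1177 0.0273] F [ 1.1614  0.2549 -2.1506] T [0.0704 0.0533 0.0032] o 0.0336 g 30.0
pts 9878 8835 pitch(filter up) rad 0.22984098373194986 z at grip(above tip) top 0.01708442082532078 x range -0.06787650659436216 0.019998540192584534
20.525 [0.5001 0.1177 0.0273] F [ 0.223   0.0269 -3.3427] T [0.0639 0.0584 0.021 ] o 0.034 g 30.0
```

{"name": "jog_arm", "arguments": {
  "commands": [
    [0,0,0.03,0],
    [0,0,0.03,0],
    [0,0,0.008,0],
    [0,0,0.006,0],
    [0,0,0,0],
    [0,0,0,0],
    [0,0,0,0],
    [0,0,-0.03,0],
    [0,0,-0.04,0],
    [0,0,0,0]
  ]
}}

```text
t: 21.78
tcp_pos: [0.4999, 0.1177, 0.0269]
tcp_rot: [[-0.982, -0.189, -0.0], [-0.189, 0.982, 0.0], [0.0, 0.0, -1.0]]
wrist_force: [-0.4, -0.7, -2.1]
opening: 0.0338
grasp_force: 30.0
```

```bash
python3 - <<'E'
from h import *
for f in ['w6','w2']:
    z=np.load(f+'.npz');C=z['C'];d=z['d']
    ax=np.array([.982,.189]);rel=C[...,:2]-np.array([.5158,.1207]);a=rel@ax;b=rel@np.array([-.189,.982])
    k=(abs(b)<.013)&(a>-.023)&(a<.05)&(abs(C[...,2]-.032)<.004)&(d>0);print(f,k.sum(),np.polyfit(a[k],C[k][:,2],1))
E
python3 pitch.py
```

```text
w6 3630 [-0.0001  0.0319]
w2 2950 [-0.0009  0.032 ]
21.775 [0.4999 0.1177 0.0269] F [-0.4076 -0.6798 -2.1281] T [-0.0146  0.3098  0.0013] o 0.0338 g 30.0
pts 9831 8760 pitch(filter up) rad 0.25656106049860294 z at grip(above tip) top 0.017593934867623333 x range -0.06602738478724776 0.019993143235281112
21.825 [0.5    0.1177 0.0265] F [-0.0736 -0.044  -3.0057] T [-0.0497  0.2533  0.0297] o 0.034 g 30.0
```

{"name": "jog_arm", "arguments": {
  "commands": [
    [0,0,0.022,0],
    [0,0,0,0],
    [0.04,0,0,0],
    [0.08,0,0,0],
    [0.1,0,0,0],
    [0.1,0,-0.02,0],
    [0.06,0,-0.06,0],
    [0.02,0,-0.04,0],
    [0,0,0,0],
    [0,0,0,0]
  ]
}}

```text
t: 23.08
tcp_pos: [0.3832, 0.0951, 0.0557]
tcp_rot: [[-0.982, -0.189, 0.001], [-0.189, 0.982, 0.0], [-0.001, 0.0, -1.0]]
wrist_force: [0.0, 1.0, -1.6]
opening: 0.0336
grasp_force: 30.0
```

```bash
cat >> pitch.py <<'E'
    s=robot.get_state();T=np.array(s['tcp_pos']);Rt=np.array(s['tcp_rot'])
    im,d,p=shot('wrist');C=cloud(p,d);q=(C-T)@Rt
    k=(abs(q[...,1])<.02)&(q[...,0]<.06)&(q[...,0]>-.02)&(q[...,2]<.0)&(q[...,2]>-.03)&(d>0)
    for y in (-.010,-.005,.005,.010):
        m=k&(abs(q[...,1]-y)<.0015);print('end x at y',y,np.percentile(q[m][:,0],[98,99.7]),end=' ')
    m=k&(abs(q[...,0]-.012)<.004);print('y edges',q[m][:,1].min(),q[m][:,1].max())
E
python3 pitch.py
python3 - <<'E'
from h import *
for t in ['filter','slider_grip','slider']:
  for c in ['side','top']:
    im,d,p=shot(c);C=cloud(p,d)
    for r in nets.tip_of(c,t)[:2]:
        u,v=np.round(r['location']).astype(int);print(c,t,r['location'],round(r['p'],2),C[v,u])
E
```

```text
23.075 [0.3832 0.0951 0.0557] F [ 0.0209  1.013  -1.628 ] T [-0.0066  0.019  -0.0257] o 0.0336 g 30.0
pts 9839 8684 pitch(filter up) rad 0.27194742652236864 z at grip(above tip) top 0.017638844075611296 x range -0.06511408156981237 0.01999543875768825
23.125 [0.3829 0.0951 0.0555] F [-0.2009  0.0543 -0.8648] T [0.0054 0.1013 0.0205] o 0.0336 g 30.0
end x at y -0.01 [0.0207 0.0212] end x at y -0.005 [0.035 0.036] end x at y 0.005 [0.0358 0.0366] end x at y 0.01 [0.0333 0.0351] y edges -0.019973233233761403 0.01999297555302316
top filter [256.6, 287.0] 0.47 [0.4058 0.062  0.4777]
side slider_grip [240.7, 264.4] 0.57 [0.3817 0.0885 0.0735]
side slider [243.9, 249.9] 0.73 [0.3583 0.051  0.1751]
side slider [351.2, 228.9] 0.36 [ 0.6096 -0.175   0.1108]
```

```bash
cat > bar.py <<'E'
from h import *
def bar():
    s=robot.get_state();T=np.array(s['tcp_pos']);Rt=np.array(s['tcp_rot'])
    im,d,p=shot('wrist');C=cloud(p,d);q=(C-T)@Rt
    k=(abs(q[...,1])<.03)&(q[...,0]<.05)&(q[...,0]>-.07)&(q[...,2]<.0)&(q[...,2]>-.05)&(d>0)
    f=k&(abs(q[...,1])<.013)
    x,z=q[f][:,0],q[f][:,2];rng=np.random.default_rng(1);best=0
    for _ in range(600):
        i,j=rng.choice(len(x),2,0)
        if abs(x[i]-x[j])<.02: continue
        a=(z[j]-z[i])/(x[j]-x[i]);m=abs(z-z[i]-a*(x-x[i]))<.0012
        if abs(a)<.7 and m.sum()>best: best=m.sum();M=m
    A=np.polyfit(x[M],z[M],1);th=np.arctan(A[0])
    g=im.min(-1)
    on=k&(abs(q[...,2]-np.polyval(A,q[...,0]))<.003)&(g>130)&(q[...,0]>.003)
    n,l,stt,ce=cv2.connectedComponentsWithStats(on.astype(np.uint8));i=1+np.argmax(stt[1:,4]);P=q[l==i]
    xs=[];ys=[]
    for y in np.arange(P[:,1].min()+.003,P[:,1].max()-.003,.002):
        m=abs(P[:,1]-y)<.001
        if m.sum()>5: xs.append(P[m][:,0].max());ys.append(y)
    ex=np.median(xs); m=(P[:,0]>.010)&(P[:,0]<ex-.002)
    rect=cv2.minAreaRect((P[:,:2]*1000).astype(np.float32))
    yl,yh=P[m][:,1].min(),P[m][:,1].max();yc=(yl+yh)/2
    e=np.array([-np.cos(th),-np.sin(th)]);nn=np.array([np.sin(th),-np.cos(th)])
    c=np.array([ex,np.polyval(A,ex)]);fl=c+.1125*e-.005*nn
    flt=np.array([fl[0],yc,fl[1]])
    W=T+Rt@flt
    print('t',s['t'],'tcp',T,'pitch',th,'end',ex,np.round(xs,4),'y',yl,yh,'rect',rect,'filter tool',flt,'world',W,'g',s['grasp_force'])
    n=Rt@np.array([nn[0],0,nn[1]])
    return W,n
if __name__=='__main__':
    for i in range(2): print(bar())
E
python3 bar.py
```

```text
t 23.775 tcp [0.3823 0.0951 0.0558] pitch 0.27403462845241583 end 0.021481683295497767 [0.0211 0.0212 0.0215 0.0218 0.0215 0.0251 0.0253 0.0269 0.0255 0.0248
 0.0214 0.0214 0.0214 0.0212] y -0.01533828375268485 0.01839340730019837 rect ((14.959787368774414, 1.503056526184082), (23.900278091430664, 33.77928161621094), 0.010600022971630096) filter tool [-0.0882  0.0015 -0.0372] world [0.4686 0.1132 0.093 ] g 29.999799728393555
(array([0.4686, 0.1132, 0.093 ]), array([-0.2658, -0.0511,  0.9627]))
t 23.825 tcp [0.3823 0.0951 0.0558] pitch 0.27259730983779684 end 0.02149265063476278 [0.0211 0.0216 0.0217 0.0213 0.0213 0.0252 0.0254 0.0269 0.0253 0.0251
 0.021  0.0214 0.0214 0.0212] y -0.015399310227434343 0.018290380159040595 rect ((14.950453758239746, 1.4619865417480469), (33.72077178955078, 23.89295768737793), 89.98735809326172) filter tool [-0.0882  0.0014 -0.0371] world [0.4687 0.1131 0.0929] g 29.999881982803345
(array([0.4687, 0.1131, 0.0929]), array([-0.2645, -0.0509,  0.9631]))
```

{"name": "jog_arm", "arguments": {
  "commands": [
    [0,0,-0.1,0],
    [0,0,-0.16,0],
    [-0.01,-0.04,-0.14,0.003],
    [-0.02,-0.08,-0.08,0],
    [-0.04,-0.16,0,0],
    [-0.042,-0.17,0,0],
    [-0.042,-0.17,0,0],
    [-0.04,-0.17,0,0],
    [-0.03,-0.14,0,0],
    [-0.018,-0.08,0,0]
  ]
}}

```text
t: 25.12
tcp_pos: [0.5086, -0.1918, 0.1993]
tcp_rot: [[-0.984, -0.178, -0.0], [-0.178, 0.984, 0.0], [0.0, 0.0, -1.0]]
wrist_force: [-0.3, 0.7, -1.3]
opening: 0.0338
grasp_force: 30.0
```

{"name": "jog_arm", "arguments": {
  "commands": [
    [0,0,0,0],
    [0,0,0,0],
    [0,0,0,0],
    [0,0,0,0],
    [0,0,0,0]
  ]
}}

```text
t: 25.75
tcp_pos: [0.5081, -0.1894, 0.2]
tcp_rot: [[-0.984, -0.18, 0.0], [-0.18, 0.984, 0.0], [-0.0, -0.0, -1.0]]
wrist_force: [1.1, 0.1, -0.6]
opening: 0.034
grasp_force: 30.0
```

```bash
python3 bar.py; python3 - <<'E'
from h import *
im,d,p=shot('wrist');C=cloud(p,d);np.savez('w8.npz',im=im,d=d,C=C,**p)
print(proj(p,[.6124,-.1688,.109]))
a=im
cv2.imwrite('pics/w8.png',a[:,:,::-1])
E
```

```text
t 25.75 tcp [ 0.5081 -0.1894  0.2   ] pitch 0.27104029785969674 end 0.02141426349947494 [0.0216 0.0214 0.021  0.0213 0.0214 0.0251 0.0259 0.0259 0.0256 0.0254
 0.0213 0.0213 0.0213 0.0214] y -0.015418503613809212 0.018335546424372785 rect ((14.45385456085205, 1.436722755432129), (22.903839111328125, 33.794189453125), 0.023814402520656586) filter tool [-0.0883  0.0015 -0.037 ] world [ 0.5947 -0.1721  0.237 ] g 29.99983102083206
(array([ 0.5947, -0.1721,  0.237 ]), array([-0.2637, -0.0482,  0.9634]))
t 25.8 tcp [ 0.5081 -0.1896  0.1999] pitch 0.27139952349350427 end 0.021408312301771343 [0.0214 0.0213 0.0213 0.0212 0.0214 0.025  0.0252 0.0255 0.0255 0.0251
 0.0215 0.0212 0.0215 0.0212] y -0.015318471428547245 0.018266156526163774 rect ((14.24238109588623, 1.4915647506713867), (22.47010040283203, 33.62089538574219), 0.008054711855947971) filter tool [-0.0883  0.0015 -0.037 ] world [ 0.5947 -0.1722  0.237 ] g 29.999848008155823
(array([ 0.5947, -0.1722,  0.237 ]), array([-0.264 , -0.0482,  0.9633]))
[314.927  386.0695]
```

View pics/w8.png

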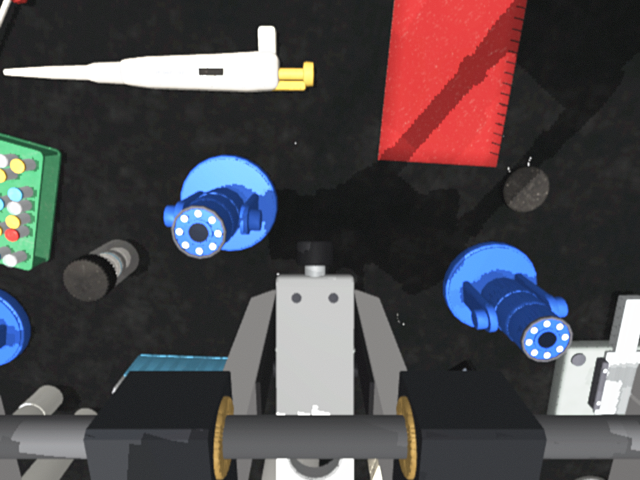

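The slider is held at (315,340) with a steady pitch of 0.271 rad. It needs to go 70 mm down and 3 mm forward.

{"name": "jog_arm", "arguments": {
  "commands": [
    [-0.009,0,0.04,0],
    [0,0,0.06,0],
    [0,0,0.06,0],
    [0,0,0.045,0],
    [0,0,0.028,0],
    [0,0,0,0],
    [0,0,0,0],
    [0,0,0,0],
    [0,0,0,0],
    [0,0,0,0]
  ]
}}

```text
t: 27.15
tcp_pos: [0.511, -0.1895, 0.1301]
tcp_rot: [[-0.984, -0.179, 0.0], [-0.179, 0.984, -0.0], [-0.0, -0.0, -1.0]]
wrist_force: [0.1, 0.4, -0.6]
opening: 0.0338
grasp_force: 30.0
```

```bash
python3 bar.py; python3 - <<'E'
from h import *
F=np.array([.5974,-.1716,.167]);L=np.array([.6124,-.1688,.109])
out=[]
for c in ['side','top']:
    im,d,p=shot(c);C=cloud(p,d)
    print(c,'expected filter px',proj(p,F),'lens px',proj(p,L))
    for t in ['filter','lens','focus','slider']:
        for r in nets.tip_of(c,t)[:2]:
            u,v=np.clip(np.round(r['location']).astype(int),0,[639,479]);print(c,t,r['location'],round(r['p'],2),C[v,u])
    k=(abs(C[...,0]-.6)<.06)&(abs(C[...,1]+.17)<.06)&(C[...,2]>.14)&(C[...,2]<.2)&(d>0);P=C[k];print('pts',len(P),P.mean(0) if len(P) else '')
    u,v=proj(p,F).astype(int);out.append(cv2.resize(im[v-40:v+40,u-50:u+50],None,fx=4,fy=4,interpolation=2))
cv2.imwrite('pics/fin.png',np.hstack(out)[:,:,::-1])
E
```

```text
t 27.15 tcp [ 0.511  -0.1895  0.1301] pitch 0.27148582928668036 end 0.02143446824505492 [0.021  0.0215 0.0214 0.0213 0.0211 0.0251 0.0253 0.027  0.0256 0.0252
 0.0213 0.0214 0.0215 0.0214] y -0.015427754829369814 0.018310163862769086 rect ((14.988273620605469, 1.4412355422973633), (23.97563362121582, 33.737796783447266), 0.0014766943641006947) filter tool [-0.0883  0.0014 -0.037 ] world [ 0.5975 -0.1723  0.1671] g 29.999812245368958
(array([ 0.5975, -0.1723,  0.1671]), array([-0.2643, -0.048 ,  0.9633]))
t 27.2 tcp [ 0.5109 -0.1895  0.13  ] pitch 0.2707321005398672 end 0.021342593134848188 [0.021  0.0212 0.0212 0.0215 0.0212 0.0253 0.0253 0.0267 0.0256 0.0253
 0.0212 0.0214 0.0211 0.0212] y -0.015352026655237046 0.018277883607866172 rect ((14.87295913696289, 1.4709672927856445), (33.64180374145508, 23.736427307128906), 89.9619369506836) filter tool [-0.0884  0.0015 -0.037 ] world [ 0.5976 -0.1722  0.167 ] g 29.999815821647644
(array([ 0.5976, -0.1722,  0.167 ]), array([-0.2634, -0.0479,  0.9635]))
side expected filter px [349.5082 218.0112] lens px [349.3809 228.2798]
side filter [34
[... 209 characters left out ...]
]
side focus [372.2, 249.6] 0.56 [ 0.6474 -0.2399  0.0036]
side slider [258.3, 213.1] 0.63 [0.6003 0.1482 0.0714]
side slider [348.1, 232.1] 0.5 [ 0.5501 -0.1844  0.157 ]
pts 69 [ 0.5563 -0.1764  0.1607]
top expected filter px [369.8443 225.6907] lens px [366.7236 225.6926]
top filter [370.5, 225.4] 0.44 [ 0.5032 -0.1402  0.5381]
top filter [439.9, 246.6] 0.31 [ 0.5656 -0.3572  0.0646]
top lens [301.9, 253.3] 0.76 [ 0.5454 -0.0075  0.1069]
top lens [498.4, 199.2] 0.67 [ 0.6761 -0.4994  0.1144]
top focus [502.8, 191.9] 0.83 [ 0.73   -0.5498  0.0012]
top focus [373.7, 244.8] 0.62 [ 0.4967 -0.1581  0.4064]
top slider [376.0, 244.9] 0.54 [ 0.4926 -0.1602  0.4247]
pts 27 [ 0.5694 -0.1656  0.1643]
```

View pics/fin.png

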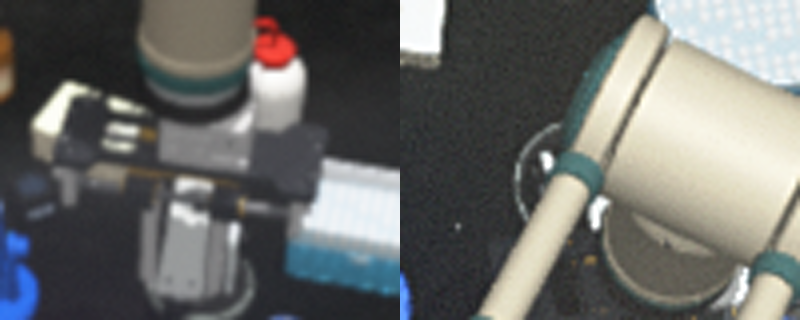

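```bash
python3 - <<'E'
from h import *
st();print(robot.close_job())
E
```

```text
27.75 [ 0.5108 -0.1895  0.1298] F [ 0.4179  0.3827 -1.5467] T [ 0.0297  0.0733 -0.0176] o 0.0338 g 30.0
the job is handed in; nothing more can be done
None
```

I handed the job in at 27.8 s: the filter was gauged at about 3 mm of spring compression, the head was raised to about 48 mm, and the slider is held about 60 mm in front of the grey camera's lens, within about 1 mm and 1° by wrist-camera measurement; the raised slider end may have lightly touched the raised foot while I tilted it.

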